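# Hang the stubby hammer in its ring holder

### The job

The vise is needed: lift the hammer out from between its jaws and hang it handle-first in the big empty ring holder, feeling for the hole because the ring has been knocked off its proper place, and lower it gently until the head sits fully home on the ring, then let go. Never press on the holder with more than 40 N in all, sideways wedging in the hole included, and leave the other things on the bench where they are.

Things in the scene. Friction and masses are not known exactly. Their poses are not given: they have to be found in the camera images.
- hammer_head (a point): Centre of the steel head of a stubby hammer, starting upright, head up, hung in the vise's jaw gap. Head 76 mm long along its x axis; its flat-sided middle block is 36 mm (x) by 26 mm wide (y) by 28 mm tall (z); z points up from handle to head. Grasp from above across the 26 mm flats. Mass 0.36 to 0.54 kg, balanced about the handle's axis.
- neck (a point): Centre of the flat underside of the hammer's round steel neck, 34 mm across and 12 mm tall, just under the head block: 26 mm below hammer_head. The hammer hangs by this face, now on the vise's jaw tops. The wooden handle, round and straight, 18 mm across, runs 115 mm on down from here.
- handle_end (a point): Centre of the flat lower end of the hammer's handle, 18 mm across, edge rounded by 1 mm; 141 mm below hammer_head along the hammer's axis.
- vise: Fixed bench vise; origin on the bench under the middle of its jaw gap. Jaw tops, its highest part, 150 mm above the bench; the 22 mm gap runs along y; jaws 130 mm long (y), 46 mm thick (x). A slide bar 44 mm wide, 85 mm high, crosses the gap's middle; the hammer hangs beside it on the -y side. Screw and bar stick out 145 mm to -x.
- holder: Foot and 26 mm square grey post of the larger, empty ring holder; origin on the bench under the post. From the post's top a boom runs along the holder's -x axis (roughly towards the robot) to a flat steel ring: top face 150 mm above the bench, 14 mm thick, 54 mm across, hole 21 mm, nothing below it. Rigid, does not give.
- ring_nominal (a point): Where the ring hole's centre, at its top face, ought to be: 85 mm from the post, 150 mm up (height true). The boom was knocked: the real hole stands up to 6 mm off along the holder's x and up to 6 mm along its y, not measured; find it by feel or sight. The handle enters within about 2 mm of its centre. Home: hammer_head 176 mm above the bench.
- punch_mid (a point): Bystander: middle of a steel drift punch, 110 mm long with a 26 mm round head, that hangs in the smaller, lower ring holder (ring top 115 mm above the bench, 40 mm across, 85 mm towards the robot from its own post). Its top is 135 mm above the bench. Leave it.
- jar_mid (a point): Bystander: middle of a glass jar, 80 mm across, 120 mm tall.
- oil_can_mid (a point): Bystander: middle of a can, 64 mm across, 100 mm tall.
- wrench_mid (a point): Bystander: middle of a wrench, 190 mm long, lying flat.
- offcut_mid (a point): Bystander: middle of a wooden offcut, 90 x 40 x 35 mm, lying flat.
- file_mid (a point): Bystander: middle of a file with a wooden handle, about 260 mm long, lying flat.
There are look-alikes about, which are no part of the job. What is shaped like the part that bears hammer_head but black or pink is not meant. What is shaped like the holder but orange is not meant.

How it is judged (in metres and radians):
On the way, in this order (a step that is already met when the one before it is completed fails the run):
1. the hammer is lifted clear of the vise (height (world z) of handle_end above 0.155 m), for 0.1 s.
2. the handle's end has gone down through the big ring (horizontal distance between handle_end and ring_nominal below 0.015 m and height (world z) of handle_end below 0.125 m), for 0.1 s.
At the end, for the whole second after the job is handed in: The hammer hangs upright (within 0.08 rad) and still, handle down through the big ring (handle's end within 15 mm of the ring's proper axis), its neck home on the ring: head centre 172 to 179 mm above the bench; let go (horizontal distance between handle_end and ring_nominal below 0.015 m and height (world z) of hammer_head between 0.172 and 0.179 m and angle between hammer_head's own z axis and vertical below 0.08 rad and linear speed of hammer below 0.02 m/s); the robot touches nothing.
It fails at once if the hammer and the ring holder press on each other with more than 40 N (contact force between hammer and holder above 40 N).
It fails at once if the robot presses on the ring holder with more than 40 N (contact force between any of the fingers, the arm and holder above 40 N).
It fails at once if a bystander (punch, jar, can, wrench, offcut or file) is moved by more than 30 mm (distance of any of punch_mid, jar_mid, oil_can_mid, wrench_mid, offcut_mid, file_mid from where it was at the start of the episode above 0.03 m).
It also fails if it takes over 67 s, if anything falls off the work surface, if the arm or the gripper's body presses on something with over 40 N, if the wrist force passes 120 N, or if a joint passes its speed limit or range.

### The arm

A 6-joint arm with a two-finger parallel gripper is mounted at the origin on the work surface. World frame = base frame: x ahead of the robot, y to its left, z up, the work surface at z = 0. Lengths are in m, angles in degrees, forces in N, time in s.
With the tool pointing down it reaches from about 0.3 to 0.75 m from the base axis. Payload 8.5 kg.
Tool frame: the origin (TCP) lies at the very end of the fingers, on their centre line; the grasp point (between the pads) lies 19 mm behind it; x points along the fingers, y is the direction in which the jaws open and shut, and the axes are right-handed (so a half turn about x gives the same grasp; the last joint's range is limited). The gripper opens to 85 mm and grips with 20 to 120 N. Pads are 22 mm wide; open, the fingers measure 114 mm over their backs; the gripper's body (76 mm by 85 mm) begins 54 mm behind the grasp point. The pads swing forward as they close: fully open they stand 13 mm farther back than shut.
Start: joints at [63.925, 21.807, 74.336, -0, 83.858, -12.336], TCP at [0.131, 0.534, 0.231] pointing down, gripper open.
Joint ranges: [-178.18, 178.18], [-50.72, 133.34], [12.68, 142.11], [-81.47, 261.47], [9.98, 163.14], [-165.26, 165.26]. Speed limits (degrees/s): [136.94, 136.94, 180, 180, 180, 180].

### API

Orientations are given as a 3x3 rotation matrix whose columns are the frame's x, y, z axes.
In Python, from rig import sensors, cams, env gives the robot as it stands.
- The arm moves only by the shell command python3 -m crank 'ROWS' [FORCE]. ROWS is a JSON object of lists of equal length, an entry for each row: "hand": the closure in counts, from 0 (fully open) to 255 (shut); "translation": the shift along the tool's x, y, z in m, a list of three; "dr": the turn, a rotation vector about the tool's x, y, z in rad, a list of three. A call has 1 to 5 rows; each row is the pose to reach, as a shift and turn from the pose commanded when the call began, along the tool's axes at that moment; what a row does not reach only later rows make up. A row lasts 1/10 s, in which the tool goes at most 50 mm and 8.59 degrees, less where a joint would pass 70% of its speed; a pose out of reach is approached as far as the arm can. A call with a gripper value outside its range is refused whole. The fingers move at their own pace and stop on an object; FORCE is the grip in N (left out, the last holds). Time passes only in rows, so rows that repeat a pose let the fingers close. It gives the time, the measured TCP pose, the force and the opening at its end, in the units of the state.
- sensors.observe(): the state, without advancing time (a new reading comes with each control period).
- cams.get_image(name): name is "side" or "top"; returns (picture, depth): 400x640x3 uint8, blue, green, red; 400x640 float32, m along the optical axis (not along the pixel's ray), 0 where there is no reading.
- cams.calibration(name): a dict with "vertical_fov" (degrees; the focal length in pixels is half the picture's height over the tangent of half this angle, whatever the lens; pixels are square), "cx", "cy" (the principal point, pixels), "extrinsics" (4x4, takes a point from camera to world coordinates). Camera axes: x right, y down, z forward; pixel columns grow to the right and rows downward; lengths in m; the calibration is good to about 2 mm. A picture is of the moment at which its call begins. calibration takes no time and is no camera call.
- env.close_job(): hands the job in, once; it reports no verdict.
The state is a dict: "time_s": time; "q": joint angles; "qvel": joint speeds; "joint_efforts": joint torques, N m; "position": TCP position; "tool_rot": TCP orientation; "ft_force": force on the tool from outside, world axes, zero at the start; "wrist_torque": the same for the moment, N m; "grip_width": finger opening in m.
Only numpy, scipy, OpenCV 4.12 (cv2) and the standard library are available. Lean on these libraries where they do the work, as an engineer would, in place of code of your own. Each camera call takes 0.05 s, during which the arm holds its last target. There are 200 camera calls.

## Working session

There is one attempt and no reset: what is moved stays moved. The work goes in short steps, Python scripts to look and compute and a shell command to move; the robot and the scene stay as the last step left them, time stands still between calls to the robot, and variables do not carry over. Pictures are saved under pics/ and viewed, about 8 in all and at most 12, crops included, and the job is handed in when it is done.

```bash
mkdir -p pics; ls
python3 - <<'E'
from rig import sensors,cams
import cv2,numpy as np
for n in ("side","top"):
    im,d=cams.get_image(n); cv2.imwrite(f"pics/{n}0.png",im); np.save(f"pics/{n}0.npy",d)
    print(n,cams.calibration(n))
s=sensors.observe(); print(s)
E
```

```text
pics
side {'vertical_fov': 45.20574265965926, 'cx': 319.39754737239895, 'cy': 201.4163009262533, 'extrinsics': array([[ 0.74252872, -0.49577296,  0.45040011,  0.09109106],
       [-0.66968185, -0.5361175 ,  0.51391073, -0.62905896],
       [-0.01331566, -0.68321826, -0.7300928 ,  0.88356342],
       [ 0.        ,  0.        ,  0.        ,  1.        ]])}
top {'vertical_fov': 50.25919356145101, 'cx': 324.7371310844394, 'cy': 195.22366376521555, 'extrinsics': array([[ 0.0024654 , -0.99594408,  0.08994062,  0.48357269],
       [-0.99999137, -0.00215456,  0.00355296, -0.09102483],
       [-0.00334476, -0.0899486 , -0.99594079,  1.19759961],
       [ 0.        ,  0.        ,  0.        ,  1.        ]])}
{'time_s': 0.1, 'q': array([ 6.39259916e+01,  2.18362558e+01,  7.43806565e+01,  1.04789441e-03,
        8.38591314e+01, -1.23361643e+01]), 'qvel': array([ 0.07039415, -0.10113124, -0.157138  ,  0.00533758,  0.12694501,
        0.06685924]), 'joint_efforts': array([ 2.97462764e-03, -4.49229383e+01, -2.31652004e+01, -2.21424998e-04,
        3.69174813e-03, -2.04654827e-05]), 'position': array([0.13049067, 0.53401134, 0.23078027]), 'tool_rot': array([[-5.99686335e-04,  2.37481331e-01,  9.71391918e-01],
       [-1.18414707e-03,  9.71391243e-01, -2.37481897e-01],
       [-9.99999119e-01, -1.29268555e-03, -3.01317231e-04]]), 'ft_force': array([-0.29199904, -0.21457145, -0.45802829]), 'wrist_torque': array([ 0.02803137, -0.07503532, -0.02022534]), 'grip_width': 0.08532132236369039}
```

View pics/side0.png

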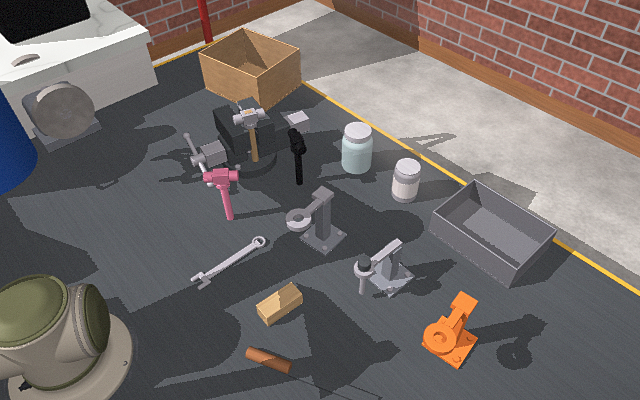

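View pics/top0.png

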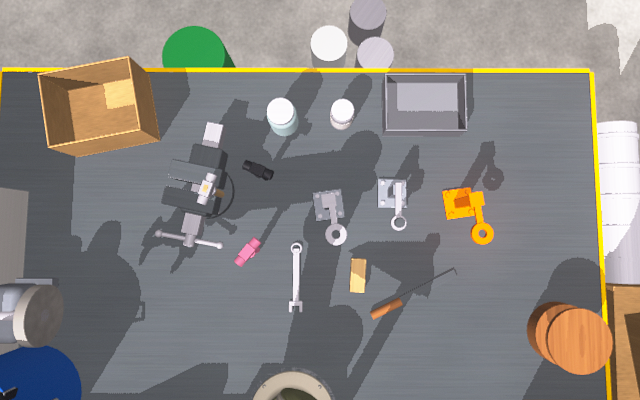

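Candidates for the hammer: the steel one in the vise at top (207,188) and side (249,118), black at top (258,170), pink at top (247,252). I choose the steel one. Candidates for the holder: large grey ring at top (336,234) and side (299,220), the small one with the punch at top (399,223), orange at top (483,233). I choose the large grey one. One close crop will check both.

```bash
cat > h.py <<'E'
import numpy as np
from rig import cams
def cal(n):
    c=cams.calibration(n); f=200/np.tan(np.radians(c["vertical_fov"]/2)); return f,c["cx"],c["cy"],np.array(c["extrinsics"])
def onplane(n,u,v,z):
    f,cx,cy,E=cal(n); r=E[:3,:3]@np.array([(u-cx)/f,(v-cy)/f,1]); o=E[:3,3]; return o+r*(z-o[2])/r[2]
def proj(n,p):
    f,cx,cy,E=cal(n); q=E[:3,:3].T@(np.array(p)-E[:3,3]); return cx+f*q[0]/q[2],cy+f*q[1]/q[2]
def cloud(n,d):
    f,cx,cy,E=cal(n); v,u=np.mgrid[:400,:640]; P=np.stack([(u-cx)/f*d,(v-cy)/f*d,d],-1)
    W=P@E[:3,:3].T+E[:3,3]; W[d==0]=np.nan; return W
E
python3 - <<'E'
from h import *
import cv2
t=cv2.imread("pics/top0.png"); s=cv2.imread("pics/side0.png")
def c(im,u,v,w=25,h=25,k=8): return cv2.resize(im[v-h:v+h,u-w:u+w],None,fx=k,fy=k,interpolation=cv2.INTER_CUBIC)
cv2.imwrite("pics/crop0.png",cv2.resize(np.vstack([np.hstack([c(t,207,188),c(t,336,225)]),np.hstack([c(s,249,118),c(s,305,215)])]),(600,600)))
for n,(hu,hv) ,(ru,rv) in(("top",(207,188),(336,234)),("side",(249,118),(299,220))):
    d=np.load(f"pics/{n}0.npy"); W=cloud(n,d)
    R=W[hv-25:hv+25,hu-25:hu+25].reshape(-1,3); 
    m=(R[:,2]>.178)&(R[:,2]<.21); H=R[m]; ctr=np.mean(H,0)
    (c0,sz,a)=cv2.minAreaRect((H[:,:2]*1000).astype(np.float32)); print(n,"head",m.sum(),ctr.round(4),c0,sz,a,H[:,2].max())
    R=W[rv-30:rv+30,ru-30:ru+30].reshape(-1,3); m=abs(R[:,2]-.150)<.006; H=R[m]; print(" ring/boom",m.sum(),H.mean(0).round(4),H.min(0).round(4),H.max(0).round(4))
    V=W[hv-50:hv+50,hu-50:hu+50].reshape(-1,3); m=abs(V[:,2]-.15)<.006; print(" vise top",V[m].mean(0),cv2.minAreaRect((V[m][:,:2]*1000).astype(np.float32)))
    # hole: dark pixels
    g=W[rv-14:rv+15,ru-14:ru+15,2]; hole=(g<.1); yy,xx=np.nonzero(hole); 
    lab,L,st,ce=cv2.connectedComponentsWithStats(hole.astype(np.uint8))
    for i in range(1,lab): print("  hole",st[i],ce[i]+[ru-14,rv-14],onplane(n,*(ce[i]+[ru-14,rv-14]),.15).round(4))
E
```

```text
top head 352 [0.5903 0.1959 0.1886] (590.9544067382812, 197.45140075683594) (27.324003219604492, 75.93800354003906) 70.2105484008789 0.19595302098785106
 ring/boom 478 [ 0.5002 -0.1102  0.1504] [ 0.4562 -0.1396  0.145 ] [ 0.5568 -0.0806  0.1558]
 vise top [0.6029916  0.23882978 0.15126037] ((589.4136962890625, 188.1103515625), (241.5142059326172, 182.24667358398438), 77.9688491821289)
  hole [  0   0  29  29 434] [336.69124424 234.42857143] [ 0.4819 -0.1168  0.15  ]
  hole [10 10  8  9 55] [335.38181818 234.30909091] [ 0.4822 -0.1136  0.15  ]
side head 273 [0.5879 0.1902 0.1868] (590.462890625, 194.27688598632812) (30.424001693725586, 75.91679382324219) 69.29586791992188 0.19301345443951423
 ring/boom 687 [ 0.5074 -0.1126  0.149 ] [ 0.4548 -0.1444  0.144 ] [ 0.5796 -0.0822  0.1538]
 vise top [0.59618532 0.21852267 0.15013803] ((597.2088012695312, 179.8173065185547), (266.6354064941406, 134.69361877441406), 89.18131256103516)
  hole [ 0  0 22 11 86] [292.3372093  208.18604651] [ 0.4897 -0.089   0.15  ]
  hole [  0   7  29  22 192] [301.32291667 229.30208333] [ 0.4665 -0.1446  0.15  ]
  hole [ 9 12  9  4 25] [298.08 219.56] [ 0.4783 -0.1207  0.15  ]
```

View pics/crop0.png

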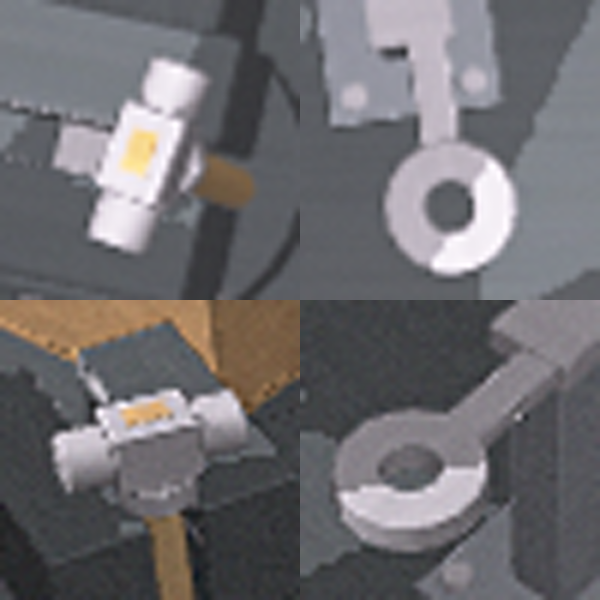

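The crop shows the steel head with its yellow wedge at top (205.3,188.5), side (248.5,111.7), and the big grey ring with its empty hole at top (336.2,234.5), side (298.5,217.8). Both choices are confirmed.

Run:
```python
from h import *
for n,w,r in(("top",(204.8,188),(335.8,234)),("side",(248,111.2),(298,217.3))):
    print(n,"wedge",onplane(n,*w,.19).round(4),"ring",onplane(n,*r,.15).round(4))
    W=cloud(n,np.load(f"pics/{n}0.npy")); R=W.reshape(-1,3)
    m=(np.hypot(R[:,0]-.485,R[:,1]+.113)<.06)&(abs(R[:,2]-.15)<.005); H=R[m]
    # outer ring: robot-side and lateral edge fit
    from scipy.optimize import least_squares
    c=np.array([.483,-.115])
    for _ in range(5):
        rr=np.hypot(*(H[:,:2]-c).T); Q=H[(rr<.0275)&(rr>.0)]
        f=lambda c: np.maximum(0,np.hypot(*(H[:,:2]-c).T)[H[:,0]<c[0]+.005]-.027).sum()+np.maximum(0,.0105-np.hypot(*(Q[:,:2]-c).T)).sum()
        from scipy.optimize import minimize
        c=minimize(f,c,method="Nelder-Mead",options=dict(initial_simplex=[c,c+[.003,0],c+[0,.003]])).x
    print(" fit",c, H[:,2].mean())
    # post / boom direction
    m=(np.hypot(R[:,0]-.55,R[:,1]+.105)<.07)&(R[:,2]>.14)&(R[:,2]<.2)&(R[:,0]>.515); B=R[m]
    for a in np.arange(.515,.6,.008):
        k=B[(B[:,0]>=a)&(B[:,0]<a+.008)]
        if len(k): print("  ",a.round(3),len(k),k[:,1].min().round(4),k[:,1].max().round(4),k[:,2].mean().round(3))
    m=(abs(R[:,0]-.59)<.08)&(abs(R[:,1]-.196)<.08)&(abs(R[:,2]-.19)<.0035); T=R[m]; print(" top",T.mean(0).round(4),m.sum())
```

```text
top wedge [0.5912 0.1979 0.19  ] ring [ 0.483  -0.1146  0.15  ]
 fit [ 0.48237477 -0.11339982] 0.15053015234853448
   0.515 20 -0.1151 -0.1003 0.149
   0.523 20 -0.1151 -0.1003 0.149
   0.531 19 -0.1127 -0.0979 0.15
   0.539 27 -0.1127 -0.0831 0.149
   0.547 39 -0.1127 -0.0806 0.149
   0.555 42 -0.1127 -0.0806 0.15
   0.563 43 -0.1126 -0.0806 0.15
   0.571 55 -0.1102 -0.0781 0.151
   0.579 19 -0.1102 -0.083 0.149
 top [0.5912 0.1967 0.1898] 246
side wedge [0.5919 0.1967 0.19  ] ring [ 0.4822 -0.116   0.15  ]
 fit [ 0.48059996 -0.11663063] 0.14918359165400638
   0.515 28 -0.1204 -0.104 0.148
   0.523 27 -0.1197 -0.1025 0.147
   0.531 25 -0.1174 -0.1009 0.147
   0.539 31 -0.1163 -0.0858 0.147
   0.547 61 -0.1189 -0.0839 0.148
   0.555 57 -0.1173 -0.0822 0.148
   0.563 46 -0.1164 -0.0817 0.149
   0.571 50 -0.1152 -0.0812 0.149
   0.579 21 -0.1142 -0.0844 0.148
 top [0.5886 0.1931 0.1894] 166
```

```bash
cat >> h.py <<'E'
def go(x,y,z,yaw=20.0):
    "shift and turn in tool axes to a tool-down pose whose y axis is (sin yaw, cos yaw, 0)"
    from rig import sensors
    from scipy.spatial.transform import Rotation as Ro
    s=sensors.observe(); R=np.array(s["tool_rot"]); p=np.array(s["position"])
    a=np.radians(yaw); T=np.array([[0,np.sin(a),np.cos(a)],[0,np.cos(a),-np.sin(a)],[-1,0,0]])
    print("t",round(s["time_s"],2),"pos",p.round(4),"shift",(R.T@(np.array([x,y,z])-p)).round(4),"dr",Ro.from_matrix(R.T@T).as_rotvec().round(4),"F",np.array(s["ft_force"]).round(1),"M",np.array(s["wrist_torque"]).round(2),"w",round(s["grip_width"],4))
E
python3 -m crank '{"hand":[0,0,0,0,0],"translation":[[-0.02,-0.02,0.045],[-0.04,-0.04,0.09],[-0.06,-0.06,0.135],[-0.07,-0.08,0.18],[-0.07,-0.1,0.225]],"dr":[[0.02,0,0],[0.04,0,0],[0.06,0,0],[0.08,0,0],[0.109,0,0]]}' 60
python3 -c "
from h import *; go(.5912,.197,.30)"
```

```text
time_s: 0.6
position: [0.32, 0.3878, 0.3023]
tool_rot: [[0.002, 0.342, 0.94], [0.001, 0.94, -0.342], [-1.0, 0.002, 0.001]]
ft_force: [0.2, 0.6, -0.7]
grip_width: 0.0852
t 0.6 pos [0.32   0.3878 0.3023] shift [ 0.0026 -0.0865  0.3201] dr [-0.0002  0.0012 -0.002 ] F [ 0.2  0.6 -0.7] M [0.05 0.01 0.01] w 0.0852
```

```bash
python3 -m crank '{"hand":[0,0,0,0,0],"translation":[[0,-0.012,0.045],[0,-0.025,0.09],[0,-0.037,0.135],[0,-0.05,0.18],[0,-0.062,0.225]],"dr":[[0,0,0],[0,0,0],[0,0,0],[0,0,0],[0,0,0]]}' >/dev/null
python3 -m crank '{"hand":[0,0,0,0,0],"translation":[[0,-0.01,0.035],[0,-0.018,0.07],[0,-0.024,0.095],[0,-0.024,0.095],[0,-0.024,0.095]],"dr":[[0,0,0],[0,0,0],[0,0,0],[0,0,0],[0,0,0]]}' >/dev/null
python3 - <<'E'
from h import *; go(.5912,.197,.16)
import cv2
from rig import cams
im,d=cams.get_image("top"); im2,_=cams.get_image("side")
k=lambda i,u,v: cv2.resize(i[v-50:v+50,u-60:u+60],None,fx=3.3,fy=3.3,interpolation=cv2.INTER_CUBIC)
cv2.imwrite("pics/pre.png",np.hstack([k(im,207,188),k(im2,249,100)]))
E
```

```text
t 1.6 pos [0.5898 0.1987 0.3004] shift [ 0.1404 -0.0011  0.0021] dr [-0.0002 -0.0013  0.0004] F [ 0.1 -0.5 -0.8] M [0.05 0.   0.01] w 0.0856
```

View pics/pre.png

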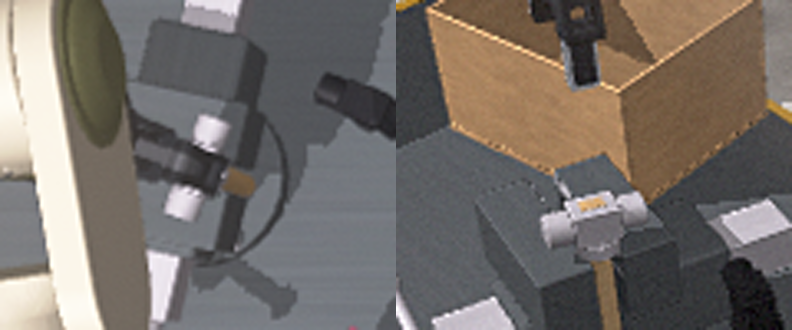

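The gripper stands over the head with its finger line across the block, at about (200,165) in the left half. I lower it now.

```bash
python3 -m crank '{"hand":[0,0,0,0,0],"translation":[[0.03,-0.001,0.002],[0.06,-0.001,0.002],[0.09,-0.001,0.002],[0.105,-0.001,0.002],[0.12,-0.001,0.002]],"dr":[[0,0,0],[0,0,0],[0,0,0],[0,0,0],[0,0,0]]}' 
python3 -m crank '{"hand":[0,0,0,0,0],"translation":[[0.007,0,0],[0.014,0,0],[0.02,0,0],[0.02,0,0],[0.02,0,0]],"dr":[[0,0,0],[0,0,0],[0,0,0],[0,0,0],[0,0,0]]}' | grep force
python3 -m crank '{"hand":[60,100,140,150,155],"translation":[[0,0,0],[0,0,0],[0,0,0],[0,0,0],[0,0,0]],"dr":[[0,0,0],[0,0,0],[0,0,0],[0,0,0],[0,0,0]]}' 60| grep -E 'force|grip'
python3 -c "
from h import *; go(.5912,.197,.16)"
```

```text
time_s: 2.2
position: [0.5904, 0.1981, 0.1805]
tool_rot: [[-0.0, 0.34, 0.94], [0.0, 0.94, -0.34], [-1.0, -0.0, -0.0]]
ft_force: [-1.4, 0.5, 0.4]
grip_width: 0.0855
ft_force: [-0.1, -0.4, 0.5]
ft_force: [-0.5, -1.2, 1.5]
grip_width: 0.0338
t 3.2 pos [0.5915 0.197  0.1612] shift [ 0.0012 -0.0001 -0.0003] dr [0.0002 0.0002 0.0003] F [-0.5 -1.2  1.5] M [-0.18  0.08 -0.03] w 0.0338
```

```bash
python3 -m crank '{"hand":[170,185,200,220,220],"translation":[[0,0,0],[0,0,0],[0,0,0],[0,0,0],[0,0,0]],"dr":[[0,0,0],[0,0,0],[0,0,0],[0,0,0],[0,0,0]]}' 70| grep -E 'force|grip'
python3 -m crank '{"hand":[220,220,220,220,220],"translation":[[0,0,0],[-0.003,0,0],[-0.006,0,0],[-0.009,0,0],[-0.012,0,0]],"dr":[[0,0,0],[0,0,0],[0,0,0],[0,0,0],[0,0,0]]}' 70
python3 -c "
from h import *; go(.5912,.197,.36)"
```

```text
ft_force: [-2.0, -1.9, 6.8]
grip_width: 0.0248
time_s: 4.2
position: [0.5914, 0.1972, 0.1729]
tool_rot: [[-0.001, 0.342, 0.94], [-0.0, 0.94, -0.342], [-1.0, -0.0, -0.001]]
ft_force: [-1.0, -0.3, -3.8]
grip_width: 0.0248
t 4.2 pos [0.5914 0.1972 0.1729] shift [-0.1871 -0.0003 -0.0002] dr [ 0.0004 -0.0006  0.0002] F [-1.  -0.3 -3.8] M [0.04 0.01 0.03] w 0.0248
```

```bash
python3 -m crank '{"hand":[220,220,220,220,220],"translation":[[-0.02,0,0],[-0.05,0,0],[-0.08,0,0],[-0.11,0,0],[-0.14,0,0]],"dr":[[0,0,0],[0,0,0],[0,0,0],[0,0,0],[0,0,0]]}' |grep force
python3 -m crank '{"hand":[220,220,220,220,220],"translation":[[-0.03,0,0],[-0.045,0,0],[-0.045,0,0],[-0.045,0,0],[-0.045,0,0]],"dr":[[0,0,0],[0,0,0],[0,0,0],[0,0,0],[0,0,0]]}' |grep force
python3 -c "
from h import *; go(.4822,-.115,.36)"
```

```text
ft_force: [0.7, -0.6, -3.2]
ft_force: [0.8, -0.3, -4.2]
t 5.2 pos [0.5913 0.1971 0.3564] shift [-0.0032 -0.3306  0.0042] dr [ 0.0003 -0.0026  0.0013] F [ 0.8 -0.3 -4.2] M [ 0.05 -0.01  0.02] w 0.0249
```

```bash
python3 -m crank '{"hand":[220,220,220,220,220],"translation":[[0,-0.02,0],[0,-0.05,0],[0,-0.085,0],[0,-0.12,0],[0,-0.16,0]],"dr":[[0,0,0],[0,0,0],[0,0,0],[0,0,0],[0,0,0]]}' |grep force
python3 -m crank '{"hand":[220,220,220,220,220],"translation":[[0,-0.04,0],[0,-0.08,0.001],[0,-0.12,0.003],[0,-0.15,0.004],[0,-0.17,0.004]],"dr":[[0,0,0],[0,0,0],[0,0,0],[0,0,0],[0,0,0]]}' |grep force
python3 -m crank '{"hand":[220,220],"translation":[[0,0,0],[0,0,0]],"dr":[[0,0,0],[0,0,0]]}' |grep force
python3 - <<'E'
from h import *; go(.4822,-.115,.33)
import cv2
from rig import cams
im,d=cams.get_image("top"); im2,d2=cams.get_image("side")
cv2.imwrite("pics/top1.png",im);cv2.imwrite("pics/side1.png",im2);np.save("pics/side1.npy",d2);np.save("pics/top1.npy",d)
k=lambda i,u,v: cv2.resize(i[v-75:v+75,u-50:u+50],None,fx=4,fy=4,interpolation=cv2.INTER_CUBIC)
cv2.imwrite("pics/above.png",np.hstack([k(im,336,225),k(im2,300,170)]))
E
```

```text
ft_force: [0.6, -0.6, -4.0]
ft_force: [0.7, 0.1, -3.9]
ft_force: [0.1, 0.7, -3.7]
t 6.4 pos [ 0.4823 -0.1143  0.3574] shift [ 0.0274 -0.0007  0.0002] dr [-0.0004 -0.0013 -0.0005] F [ 0.1  0.7 -3.7] M [0.04 0.02 0.04] w 0.0249
```

View pics/above.png

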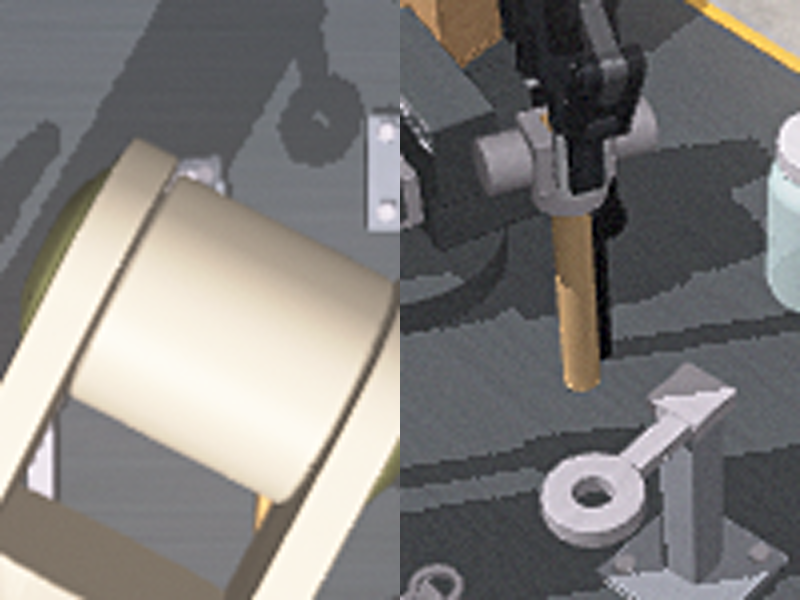

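Run:
```python
from h import *
import cv2
im=cv2.imread("pics/side1.png"); hsv=cv2.cvtColor(im,cv2.COLOR_BGR2HSV)
m=cv2.inRange(hsv,(8,80,60),(25,255,255)); m[:145]=0;m[200:]=0;m[:,:275]=0;m[:,315:]=0
for v in range(150,196,4):
    u=np.nonzero(m[v])[0]
    if len(u): print(v,u.min(),u.max(),(u.min()+u.max())/2,end=" | ")
v=np.nonzero(m.any(1))[0]; print("rows",v.min(),v.max())
x,y=.4823,-.1143
for z in (.231,.25,.28,.31,.346): print(z,np.round(proj("side",(x,y,z)),2))
a=np.array([proj("side",(x+.009*np.cos(t),y+.009*np.sin(t),.231)) for t in np.linspace(0,6.28,60)]); print("tip extents",a.min(0),a.max(0))
# ring outer top: silhouette extents of predicted ring vs. picture
d=np.load("pics/side1.npy"); W=cloud("side",d); r=W[200:245,275:325]
g=cv2.cvtColor(im,cv2.COLOR_BGR2GRAY); 
for v in (212,215,218,221,224): print(v,g[v,283:315].tolist())
a=np.array([proj("side",(.4822+.027*np.cos(t),-.1153+.027*np.sin(t),.15)) for t in np.linspace(0,6.28,60)]); print("ring extents",a.min(0),a.max(0),proj("side",(.4822,-.1153,.15)))
```

```text
150 288 297 292.5 | 154 288 297 292.5 | 158 289 297 293.0 | 162 289 298 293.5 | 166 289 298 293.5 | 170 290 298 294.0 | 174 290 298 294.0 | 178 290 299 294.5 | 182 291 299 295.0 | 186 291 299 295.0 | 190 291 299 295.0 | rows 149 192
0.231 [295.54 188.8 ]
0.25 [295.04 181.71]
0.28 [294.21 170.05]
0.31 [293.35 157.79]
0.346 [292.25 142.23]
tip extents [290.82351027 185.47006347] [300.24780703 192.1832844 ]
212 [104, 64, 62, 59, 77, 153, 219, 203, 200, 201, 201, 195, 197, 206, 202, 201, 198, 196, 197, 198, 199, 203, 201, 197, 193, 193, 141, 111, 102, 107, 81, 65]
215 [100, 95, 107, 190, 205, 203, 199, 197, 199, 204, 203, 143, 93, 100, 103, 108, 132, 146, 152, 191, 212, 197, 192, 202, 198, 197, 203, 211, 48, 62, 68, 73]
218 [58, 64, 156, 219, 206, 198, 201, 201, 195, 197, 65, 101, 113, 84, 56, 63, 62, 63, 86, 184, 169, 204, 200, 200, 207, 197, 204, 214, 90, 58, 65, 60]
221 [63, 60, 113, 226, 207, 201, 200, 199, 199, 198, 209, 216, 156, 87, 70, 73, 96, 139, 217, 210, 209, 206, 202, 200, 204, 199, 198, 108, 79, 62, 65, 68]
224 [66, 62, 75, 168, 163, 212, 212, 208, 202, 201, 198, 198, 196, 198, 200, 202, 201, 205, 203, 200, 200, 207, 203, 205, 151, 93, 104, 95, 63, 63, 77, 122]
ring extents [284.49644899 207.28187589] [311.08099191 227.28770799] (np.float64(297.7948740847681), np.float64(217.09610513388353))
```

```bash
python3 -m crank '{"hand":[220,220,220,220,220],"translation":[[0.02,0,0],[0.04,-0.001,0.001],[0.055,-0.001,0.001],[0.065,-0.001,0.001],[0.071,-0.001,0.001]],"dr":[[0,0,0],[0,0,0],[0,0,0],[0,0,0],[0,0,0]]}' 35 |grep force
python3 -m crank '{"hand":[220,220],"translation":[[0,0,0],[0,0,0]],"dr":[[0,0,0],[0,0,0]]}' |grep force
python3 - <<'E'
from h import *; go(.4827,-.1153,.28)
import cv2
from rig import cams
im2,d2=cams.get_image("side")
cv2.imwrite("pics/side2.png",im2)
cv2.imwrite("pics/near.png",cv2.resize(im2[160:250,260:340],None,fx=6,fy=6,interpolation=cv2.INTER_CUBIC))
E
```

```text
ft_force: [-0.5, -0.9, -4.1]
ft_force: [0.4, -0.2, -3.6]
t 7.2 pos [ 0.4834 -0.1156  0.2876] shift [ 0.0076  0.0001 -0.0007] dr [0.0006 0.0011 0.0001] F [ 0.4 -0.2 -3.6] M [-0.   -0.02 -0.04] w 0.0249
```

View pics/near.png

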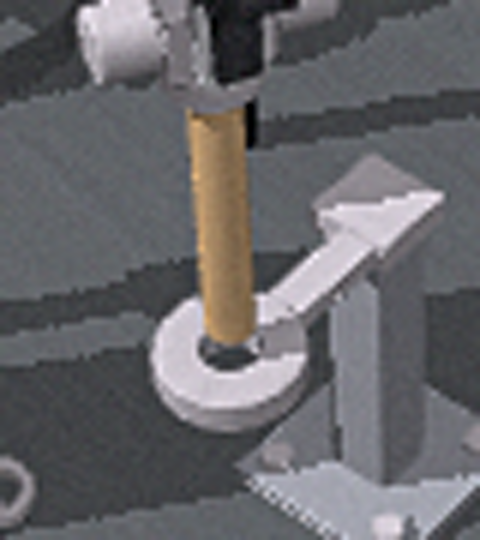

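The tip (229,335 in the crop) stands over the hole (228,350), about 11 mm up. I feel downward in small steps.

```bash
python3 -m crank '{"hand":[220,220,220,220,220],"translation":[[0.002,0,-0.0003],[0.004,0,-0.0005],[0.006,0,-0.0005],[0.008,0,-0.0005],[0.009,0,-0.0005]],"dr":[[0,0,0],[0,0,0],[0,0,0],[0,0,0],[0,0,0]]}' 35 |grep force
python3 -m crank '{"hand":[220,220,220],"translation":[[0.0005,0,0],[0.001,0,0],[0.0015,0,0]],"dr":[[0,0,0],[0,0,0],[0,0,0]]}' |grep force
python3 -c "
from h import *; go(.4827,-.1153,.28)"
```

```text
ft_force: [0.7, 0.1, -3.4]
ft_force: [-0.5, -1.0, -3.9]
t 8.05 pos [ 0.4826 -0.1155  0.2765] shift [-0.0035  0.0002 -0.    ] dr [0.0003 0.0001 0.    ] F [-0.5 -1.  -3.9] M [-0.03  0.    0.02] w 0.0247
```

```bash
python3 -m crank '{"hand":[220,220,220],"translation":[[0.0005,0,0],[0.001,0,0],[0.0015,0,0]],"dr":[[0,0,0],[0,0,0],[0,0,0]]}' |grep force
python3 -c "
from h import *; go(.4827,-.1153,.28)"
```

```text
ft_force: [-0.1, -1.0, -4.0]
t 8.35 pos [ 0.4826 -0.1155  0.275 ] shift [-0.005   0.0002  0.    ] dr [ 0.0003 -0.     -0.    ] F [-0.1 -1.  -4. ] M [ 0.03  0.03 -0.02] w 0.025
```

```bash
python3 -m crank '{"hand":[220,220,220],"translation":[[0.0005,0,0],[0.001,0,0],[0.0015,0,0]],"dr":[[0,0,0],[0,0,0],[0,0,0]]}' |grep force
python3 -c "
from h import *; go(.4827,-.1153,.28)"
```

```text
ft_force: [-0.3, -0.6, -3.5]
t 8.65 pos [ 0.4826 -0.1155  0.2734] shift [-0.0066  0.0002  0.    ] dr [ 0.0002 -0.0001 -0.    ] F [-0.3 -0.6 -3.5] M [-0.03 -0.01 -0.06] w 0.025
```

```bash
python3 -m crank '{"hand":[220,220,220],"translation":[[0.0005,0,0],[0.001,0,0],[0.0015,0,0]],"dr":[[0,0,0],[0,0,0],[0,0,0]]}' |grep force
```

```text
ft_force: [-0.3, -0.3, -3.2]
```

```bash
python3 -m crank '{"hand":[220,220,220,220],"translation":[[0.0005,0,0],[0.001,0,0],[0.0015,0,0],[0.002,0,0]],"dr":[[0,0,0],[0,0,0],[0,0,0],[0,0,0]]}' |grep force
```

```text
ft_force: [0.4, -0.0, -3.8]
```

```bash
python3 -m crank '{"hand":[220,220,220,220],"translation":[[0.0005,0,0],[0.001,0,0],[0.0015,0,0],[0.002,0,0]],"dr":[[0,0,0],[0,0,0],[0,0,0],[0,0,0]]}' |grep force
python3 -c "
from h import *; go(.4827,-.1153,.28)"
```

```text
ft_force: [0.0, -1.3, -3.7]
t 9.75 pos [ 0.4826 -0.1155  0.268 ] shift [-0.012   0.0002  0.    ] dr [ 0.0003 -0.     -0.    ] F [ 0.  -1.3 -3.7] M [-0.05 -0.04  0.02] w 0.0249
```

The tip is about 8 mm below the ring's top face with no contact force, so the handle is in the hole. I continue down.

```bash
python3 -m crank '{"hand":[220,220,220,220,220],"translation":[[0.001,0,0],[0.002,0,0],[0.003,0,0],[0.004,0,0],[0.005,0,0]],"dr":[[0,0,0],[0,0,0],[0,0,0],[0,0,0],[0,0,0]]}' |grep force
```

```text
ft_force: [-0.1, -0.7, -5.1]
```

```bash
python3 -m crank '{"hand":[220,220,220,220,220],"translation":[[0.001,0,0],[0.003,0,0],[0.005,0,0],[0.007,0,0],[0.009,0,0]],"dr":[[0,0,0],[0,0,0],[0,0,0],[0,0,0],[0,0,0]]}' |grep force
```

```text
ft_force: [0.9, 0.5, -2.8]
```

```bash
python3 -m crank '{"hand":[220,220,220,220,220],"translation":[[0.002,0,0],[0.004,0,0],[0.006,0,0],[0.008,0,0],[0.01,0,0]],"dr":[[0,0,0],[0,0,0],[0,0,0],[0,0,0],[0,0,0]]}' |grep force
python3 -c "
from h import *; go(.4827,-.1153,.16)"
```

```text
ft_force: [0.2, 0.2, -3.6]
t 11.25 pos [ 0.4826 -0.1155  0.2439] shift [0.0839 0.0002 0.    ] dr [ 0.0002  0.0001 -0.    ] F [ 0.2  0.2 -3.6] M [-0.   -0.03  0.01] w 0.0252
```

```bash
python3 -m crank '{"hand":[220,220,220,220,220],"translation":[[0.003,0,0],[0.007,0,0],[0.011,0,0],[0.015,0,0],[0.018,0,0]],"dr":[[0,0,0],[0,0,0],[0,0,0],[0,0,0],[0,0,0]]}' |grep force
```

```text
ft_force: [0.7, 0.2, -4.1]
```

```bash
python3 -m crank '{"hand":[220,220,220,220,220],"translation":[[0.003,0,0],[0.007,0,0],[0.011,0,0],[0.015,0,0],[0.018,0,0]],"dr":[[0,0,0],[0,0,0],[0,0,0],[0,0,0],[0,0,0]]}' |grep force
```

```text
ft_force: [-0.2, -0.0, -3.6]
```

```bash
python3 -m crank '{"hand":[220,220,220,220,220],"translation":[[0.003,0,0],[0.007,0,0],[0.011,0,0],[0.015,0,0],[0.018,0,0]],"dr":[[0,0,0],[0,0,0],[0,0,0],[0,0,0],[0,0,0]]}' |grep force
```

```text
ft_force: [-0.2, -0.3, -3.2]
```

```bash
python3 -m crank '{"hand":[220,220,220,220,220],"translation":[[0.003,0,0],[0.007,0,0],[0.011,0,0],[0.015,0,0],[0.018,0,0]],"dr":[[0,0,0],[0,0,0],[0,0,0],[0,0,0],[0,0,0]]}' |grep force
python3 -c "
from h import *; go(.4827,-.1153,.16)"
```

```text
ft_force: [-0.3, 0.9, -3.9]
t 13.25 pos [ 0.4826 -0.1155  0.1716] shift [0.0116 0.0002 0.0001] dr [ 0.0003 -0.0003 -0.    ] F [-0.3  0.9 -3.9] M [-0.   -0.02 -0.01] w 0.0251
```

```bash
python3 -m crank '{"hand":[220,220,220,220,220],"translation":[[0.001,0,0],[0.002,0,0],[0.003,0,0],[0.004,0,0],[0.005,0,0]],"dr":[[0,0,0],[0,0,0],[0,0,0],[0,0,0],[0,0,0]]}' |grep force
```

```text
ft_force: [-0.1, 0.4, -3.7]
```

```bash
python3 -m crank '{"hand":[220,220,220,220,220],"translation":[[0.0005,0,0],[0.001,0,0],[0.0015,0,0],[0.002,0,0],[0.0025,0,0]],"dr":[[0,0,0],[0,0,0],[0,0,0],[0,0,0],[0,0,0]]}' |grep force
```

```text
ft_force: [-0.4, 1.4, -2.9]
```

```bash
python3 -m crank '{"hand":[220,220,220],"translation":[[0.0003,0,0],[0.0007,0,0],[0.001,0,0]],"dr":[[0,0,0],[0,0,0],[0,0,0]]}' |grep force
python3 -c "
from h import *; go(.4827,-.1153,.16)"
```

```text
ft_force: [-0.4, 0.3, -3.1]
t 14.55 pos [ 0.4826 -0.1155  0.1635] shift [0.0035 0.0002 0.    ] dr [ 0.0003 -0.      0.    ] F [-0.4  0.3 -3.1] M [-0.05 -0.04  0.02] w 0.0253
```

```bash
python3 -m crank '{"hand":[220,220,220],"translation":[[0.0003,0,0],[0.0007,0,0],[0.001,0,0]],"dr":[[0,0,0],[0,0,0],[0,0,0]]}' |grep force
```

```text
ft_force: [0.5, -0.0, -3.6]
```

```bash
python3 -m crank '{"hand":[220,220,220],"translation":[[0.0003,0,0],[0.0006,0,0],[0.0006,0,0]],"dr":[[0,0,0],[0,0,0],[0,0,0]]}' |grep force
```

```text
ft_force: [-1.8, 0.0, -1.4]
```

```bash
python3 -m crank '{"hand":[220,220,220],"translation":[[0.0002,0,0],[0.0004,0,0],[0.0004,0,0]],"dr":[[0,0,0],[0,0,0],[0,0,0]]}' |grep force
python3 -c "
from h import *; go(.4827,-.1153,.16)"
```

```text
ft_force: [-2.5, 2.5, 6.4]
t 15.45 pos [ 0.4826 -0.1155  0.162 ] shift [ 0.002   0.0002 -0.    ] dr [0.0004 0.0006 0.0001] F [-2.5  2.5  6.4] M [0.22 0.54 0.04] w 0.0249
```

Contact: the neck rests on the ring with about 10 N at the home height. I release, then back off.

```bash
python3 -m crank '{"hand":[170,150,130,110,90],"translation":[[0,0,0],[0,0,0],[0,0,0],[0,0,0],[0,0,0]],"dr":[[0,0,0],[0,0,0],[0,0,0],[0,0,0],[0,0,0]]}' 20|grep -E 'force|grip'
python3 -m crank '{"hand":[60,30,0,0,0],"translation":[[0,0,0],[0,0,0],[0,0,0],[0,0,0],[0,0,0]],"dr":[[0,0,0],[0,0,0],[0,0,0],[0,0,0],[0,0,0]]}' |grep -E 'force|grip'
python3 - <<'E'
from h import *; go(.4827,-.1153,.16)
import cv2
from rig import cams
im2,d2=cams.get_image("side")
cv2.imwrite("pics/rel.png",cv2.resize(im2[140:250,250:350],None,fx=5,fy=5,interpolation=cv2.INTER_CUBIC))
E
```

```text
ft_force: [0.2, -0.4, 0.7]
grip_width: 0.0554
ft_force: [-0.3, -1.4, -0.1]
grip_width: 0.0854
t 16.45 pos [ 0.4826 -0.1155  0.1615] shift [0.0015 0.0002 0.    ] dr [ 0.0003  0.     -0.0001] F [-0.3 -1.4 -0.1] M [-0.04  0.02 -0.03] w 0.0854
```

View pics/rel.png

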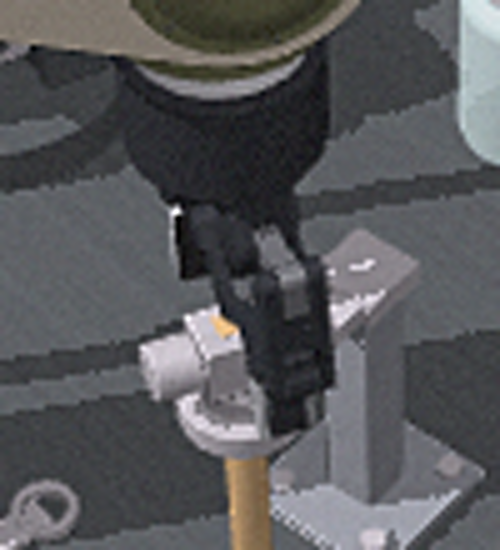

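The head rests on the ring (neck at about (225,410)) with the handle below it and the fingers open. I retreat upward.

```bash
python3 -m crank '{"hand":[0,0,0,0,0],"translation":[[-0.01,0,0],[-0.03,0,0],[-0.06,0,0],[-0.1,0,0],[-0.14,0,0]],"dr":[[0,0,0],[0,0,0],[0,0,0],[0,0,0],[0,0,0]]}' |grep force
python3 -m crank '{"hand":[0,0,0,0,0],"translation":[[0,0.03,0],[0,0.07,0],[0,0.11,0],[0,0.15,0],[0,0.18,0]],"dr":[[0,0,0],[0,0,0],[0,0,0],[0,0,0],[0,0,0]]}' |grep force
python3 -m crank '{"hand":[0,0,0],"translation":[[0,0,0],[0,0,0],[0,0,0]],"dr":[[0,0,0],[0,0,0],[0,0,0]]}' |grep force
python3 - <<'E'
from h import *; go(.4827,-.1153,.16)
import cv2
from rig import cams
for n in("top","side"):
    im,d=cams.get_image(n); W=cloud(n,d); R=W.reshape(-1,3)
    m=(abs(R[:,0]-.4827)<.05)&(abs(R[:,1]+.1153)<.05)&(R[:,2]>.183)&(R[:,2]<.21); T=R[m]
    (c,s,a)=cv2.minAreaRect((T[:,:2]*1000).astype(np.float32)); print(n,m.sum(),T.mean(0),T.max(0)[2],np.median(T[:,2][T[:,2]>.187]),c,s,a)
    u,v=map(int,proj(n,(.4827,-.1153,.16))); cv2.imwrite(f"pics/f_{n}.png",cv2.resize(im[v-45:v+45,u-35:u+35],None,fx=5,fy=5,interpolation=cv2.INTER_CUBIC))
cv2.imwrite("pics/fin.png",np.hstack([cv2.imread("pics/f_top.png"),cv2.imread("pics/f_side.png")]))
E
```

```text
ft_force: [0.5, -0.9, -0.6]
ft_force: [-0.5, -2.1, -0.2]
ft_force: [0.1, -0.6, 1.0]
t 17.8 pos [0.5439 0.0529 0.3019] shift [ 1.419e-01 -1.790e-01  1.000e-04] dr [-0.0006  0.0003  0.0002] F [ 0.1 -0.6  1. ] M [ 0.04 -0.01  0.02] w 0.0855
top 315 [ 0.4819312  -0.11365308  0.18936921] 0.19543739730630016 0.1902178050559593 (482.0817565917969, -113.84774780273438) (25.341569900512695, 75.10285186767578) 71.3901596069336
side 361 [ 0.47980927 -0.11859583  0.18821063] 0.1932678134311201 0.18934674286322312 (480.51495361328125, -117.25048065185547) (28.02570915222168, 74.84424591064453) 73.34876251220703
```

View pics/fin.png

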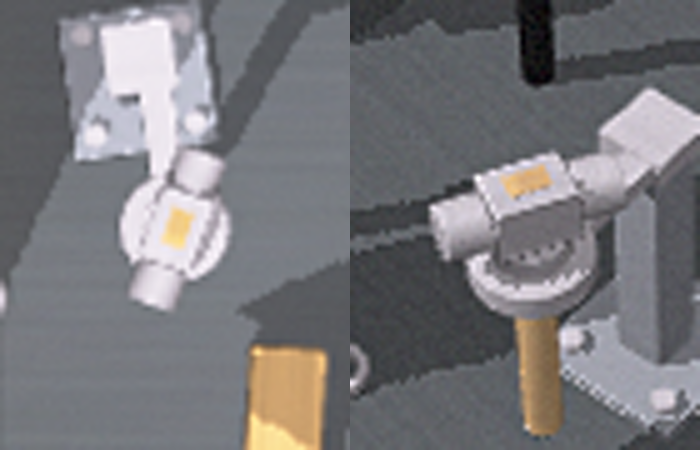

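The hammer hangs upright. Its neck sits on the ring at (532,265) in the side half, and the handle comes out below. The head top is at 0.190 m, which puts the head centre at 0.176 m. I hand in.

```bash
python3 -c "
from rig import env; print(env.close_job())"
```

```text
the job is handed in; nothing more can be done
None
```

The hammer is out of the vise and hanging handle-first in the big grey ring holder, let go, and the job is handed in at about 18 s of the 67 s allowed.

- **Finding the hole:** I placed it by camera at about (0.483, -0.115) m. I corrected the estimate against the handle tip seen in the same side view, and the handle went in first time with no contact felt on the way down.
- **Lowering:** Contact came only at the home height, where the wrist reading rose by about 10 N. That is well under 40 N, but it was read between steps rather than continuously.
- **Last checks:** Both views show the hammer upright with its neck on the ring. The head's top reads 0.189 to 0.190 m, so its centre is about 0.175 to 0.176 m against the 0.172 to 0.179 m allowed. The gripper stands clear about 0.2 m away.
- **Disagreements:** The two cameras differed by about 2 to 3 mm on where the head sits sideways, roughly what their calibration allows. I did not measure the hammer's tilt or the 15 mm distance to the ring's proper axis. I also did not measure the bystanders afterwards; no unexpected force showed in the readings between moves.

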